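Try the drive hub that fits the keyed test shaft

TASK

Only one of the three loose drive hubs has its keyway at the same clock position as the brass key on the middle test shaft of the keyway gauge, both seen from the robot's side. Press the gauge's red release so that the tray pops out, stand that hub in the tray with its round boss towards the shaft, and push the tray home until it clicks and stays, with the hub on the shaft. Move only that hub: leave the other two and the other things on the bench where they stand.

Things in the scene. Friction and masses are not known exactly. Their poses are not given: they have to be found in the camera images.
- gauge: (All sizes here in mm.) Keyway gauge, fixed: aluminium base plate 150 (x) x 168 (y) x 6, grey bulkhead 66 high at the back with three test shafts, tray in the middle, red release. Origin: centre of the base's underside; +x to the bulkhead (its face is at x=+45), -x to the robot, where the tray comes out. The tray and its side pin keep within 41 of the centre line.
- tray (a joint): How far the tray is out along the gauge's -x, m: 0 home and latched, 0.060 popped out; goes 3 mm past home. A spring drives it out, 5 N at home, 3 N when out. In the last 15 mm of pushing home the catch raises this to about 8 N, then snaps at 0: push 1 to 3 mm past it and the tray stays. A wrong hub stops it about 26 mm out.
- release (a joint): How far the release is pressed down, m: 0 up, 0.007 fully down. 2.5 N to begin, 5 N fully down. It frees the tray at about 3.5 to 4 mm, and dips by itself when the tray comes home.
- release_top (a point): Middle of the top of the red release, 18x18, 44 above the bench when up; at x=-52, y=-64 in the gauge's frame (near right corner). Press straight down. Its black housing, 28x26, ends 32 above the bench.
- tray_nest (a point): Where the hub's origin belongs in the tray, on the nest floor 12 above the bench; axes as the gauge, moves with the tray (x=+19 in the gauge at joint 0). The flange drops between the front plate and a lip 3.5 high under the boss (24 gap, this point -22 to +2) and between side walls 52.6 apart, flared, 11 high: keep fingers 13 above the floor. Boss to +x.
- tray_push (a point): Middle of the outer (-x) face of the tray's blue front plate, 48 wide, 7 to 38 above the bench, with black ribs; this point is 26 above the bench, at x=-9.5 in the gauge's frame at joint 0. Push it along the gauge's +x. Moves with the tray.
- hub_a: Drive hub standing on its square aluminium flange (50 y x 50 z x 20 thick, x -20 to 0) with a dark round boss 40 diameter, x 0 to +20. Origin: underside, mid-length; x along the bore from flange to boss, z up. Bore 22, axis 25 up; keyway 9 wide, reaching 16 from the axis, red line beside it. Grip across the flange at x=-10, upper half. Keyway at 2 o'clock (60 deg from the top towards -y), seen along +x.
- hub_b: As hub_a in all but the keyway: same size, mass (140 to 250 g), origin, axes, looks. Keyway at 10 o'clock (60 deg from the top towards +y), seen along +x.
- hub_c: As hub_a in all but the keyway: same size, mass (140 to 250 g), origin, axes, looks. Keyway at 12 o'clock (straight up), seen along +x.
- shaft_1: Test shaft, fixed: steel face plate 40x40x4 on the bulkhead, shaft 18 diameter along -x. Origin: on the axis at the bulkhead face, 37 above the bench; tip 38 from it. Brass key 6 wide, reaching 14 from the axis, ends 4 short of the tip. Key at 10 o'clock (60 deg from the top towards +y), seen along +x. The shaft in use is the one with y=0 in the gauge's frame; two spares are parked 58 either side.
- shaft_2: As shaft_1 in all but the key. Key at 12 o'clock (straight up), seen along +x. The shaft in use is the one with y=0 in the gauge's frame; two spares are parked 58 either side.
- shaft_3: As shaft_1 in all but the key. Key at 2 o'clock (60 deg from the top towards -y), seen along +x. The shaft in use is the one with y=0 in the gauge's frame; two spares are parked 58 either side.
- stopper: Bystander: yellow column stopper, 37 diameter, 30 high, loose. Origin: centre of its underside.
- vial_amber: Bystander: amber glass vial with black cap, 22 diameter, 51 high, loose. Origin: centre of its underside.
- vial_clear: Bystander: clear glass vial with black cap, 22 diameter, 51 high, loose. Origin: centre of its underside.
- beaker_small: Bystander: 50 ml glass beaker, 52 diameter, 62 high, loose. Origin: centre of its underside.
- petri: Bystander: 60 mm petri dish, 14 high, loose. Origin: centre of its underside.
- marker_r: Bystander: red marker lying on the bench, 128 long, 14 thick, loose. Origin: centre of its underside.
- fraction_collector_1: Left fraction collector, fixed, cream, square to the bench: body 293 (x) x 240 (y) x 76 high about its origin (centre of its underside), round tube carousel 152 high over it from 85 before to 125 behind the origin, black drop arm up to 258 high at its back left. Carry things round its front or high over it.
- fraction_collector_2: Right fraction collector, fixed, cream, square to the bench: body 293 (x) x 240 (y) x 76 high about its origin (centre of its underside), round tube carousel 152 high over it from 85 before to 125 behind the origin, black drop arm up to 258 high at its back left. Carry things round its front or high over it.

How it is judged (in metres and radians):
On the way, in this order (a step that is already met when the one before it is completed fails the run):
1. the release has been pressed and the empty tray has popped out (value of joint tray above 0.055 m), for 0.1 s.
2. the hub that matches the middle shaft stands squarely in the nest of the open tray (value of joint tray above 0.04 m and ((y of shaft_3 in the frame of gauge between -0.02 and 0.02 m and (horizontal distance between hub_a and tray_nest below 0.004 m and z of hub_a in the frame of tray_nest between -0.003 and 0.003 m and angle between hub_a's own z axis and vertical below 0.08 rad and angle between the x axis of hub_a and the x axis of gauge, either way round below 0.15 rad)) or (y of shaft_1 in the frame of gauge between -0.02 and 0.02 m and (horizontal distance between hub_b and tray_nest below 0.004 m and z of hub_b in the frame of tray_nest between -0.003 and 0.003 m and angle between hub_b's own z axis and vertical below 0.08 rad and angle between the x axis of hub_b and the x axis of gauge, either way round below 0.15 rad)) or (y of shaft_2 in the frame of gauge between -0.02 and 0.02 m and (horizontal distance between hub_c and tray_nest below 0.004 m and z of hub_c in the frame of tray_nest between -0.003 and 0.003 m and angle between hub_c's own z axis and vertical below 0.08 rad and angle between the x axis of hub_c and the x axis of gauge, either way round below 0.15 rad)))), for 0.1 s.
3. the tray is home and latched, the hub on the shaft (value of joint tray below 0.002 m and ((y of shaft_3 in the frame of gauge between -0.02 and 0.02 m and x of hub_a in the frame of shaft_3 above -0.033 m and y of hub_a in the frame of shaft_3 between -0.004 and 0.004 m and z of hub_a in the frame of shaft_3 between -0.029 and -0.021 m and angle between the x axis of hub_a and the x axis of gauge, either way round below 0.12 rad and angle between hub_a's own z axis and vertical below 0.08 rad and linear speed of hub_a below 0.02 m/s) or (y of shaft_1 in the frame of gauge between -0.02 and 0.02 m and x of hub_b in the frame of shaft_1 above -0.033 m and y of hub_b in the frame of shaft_1 between -0.004 and 0.004 m and z of hub_b in the frame of shaft_1 between -0.029 and -0.021 m and angle between the x axis of hub_b and the x axis of gauge, either way round below 0.12 rad and angle between hub_b's own z axis and vertical below 0.08 rad and linear speed of hub_b below 0.02 m/s) or (y of shaft_2 in the frame of gauge between -0.02 and 0.02 m and x of hub_c in the frame of shaft_2 above -0.033 m and y of hub_c in the frame of shaft_2 between -0.004 and 0.004 m and z of hub_c in the frame of shaft_2 between -0.029 and -0.021 m and angle between the x axis of hub_c and the x axis of gauge, either way round below 0.12 rad and angle between hub_c's own z axis and vertical below 0.08 rad and linear speed of hub_c below 0.02 m/s))), for 0.2 s.
At the end, for the whole second after the job is handed in: Tray home and latched (within 2 mm), release up; the hub that matches the middle shaft is on it: upright within 0.08 rad, in line within 0.12 rad and 4 mm, within 5 mm of full depth, at rest. The other hubs (20 mm) and loose bystanders (25 mm) have not been moved (all of step 3 and value of joint release below 0.002 m); the robot touches nothing.
It fails at once if a hub that does not match the middle shaft is moved more than 20 mm ((not (y of shaft_3 in the frame of gauge between -0.02 and 0.02 m) and distance of hub_a from where it was at the start of the episode above 0.02 m) or (not (y of shaft_1 in the frame of gauge between -0.02 and 0.02 m) and distance of hub_b from where it was at the start of the episode above 0.02 m) or (not (y of shaft_2 in the frame of gauge between -0.02 and 0.02 m) and distance of hub_c from where it was at the start of the episode above 0.02 m)).
It fails at once if a bystander is moved more than 25 mm or tipped over (distance of any of stopper, vial_amber, vial_clear, beaker_small, petri, marker_r from where it was at the start of the episode above 0.025 m or angle between any of stopper, vial_amber, vial_clear, beaker_small's own z axis and vertical above 0.6 rad).
It also fails if it takes over 69 s, if anything falls off the work surface, if the arm or the gripper's body presses on something with over 40 N, if the wrist force passes 120 N, or if a joint passes its speed limit or range.

ROBOT

A 6-joint arm with a two-finger parallel gripper is mounted at the origin on a cart in front of the work surface, level with it; the furniture and walls round the work are solid. World frame = base frame: x ahead of the robot, y to its left, z up, the work surface at z = 0. Lengths are in mm, angles in degrees, forces in N, time in s.
With the tool pointing down it reaches from about 300 to 850 mm from the base axis. Payload 4.2 kg.
Tool frame: the origin (TCP) lies midway between the tips of the shut fingers; the grasp point (between the pads) lies 19 mm behind it (env.hold_point_z is the z of the grasp point in the tool frame, in mm); z points along the fingers, y is the direction in which the jaws open and shut (so a half turn about z gives the same grasp; the last joint's range is limited). The gripper opens to 91 mm and grips with 3 to 60 N. Pads are 32 mm wide; open, the fingers measure 118 mm over their backs; the gripper's body (76 mm by 178 mm) begins 60 mm behind the grasp point.
Start: joints at [-71.677, 18.312, 89.639, -0, 72.044, -1.146], TCP at [191.65, -542.138, 213.976] pointing down, gripper open.
Joint ranges: [-177.97, 177.97], [-48.28, 115.42], [12.27, 149.76], [-77.06, 257.06], [2.81, 150.46], [-146.56, 146.56]. Speed limits (degrees/s): [147.25, 147.25, 180, 180, 180, 180].

INTERFACE

Orientations are given as [roll, pitch, yaw] about the fixed x, y, z axes, in that order (R = Rz(yaw) Ry(pitch) Rx(roll)).
In Python, from workcell import env, grab_frame, camera_params, spotter gives the robot as it stands. The module is installed in compiled form; this text tells all that it offers.
- The arm moves only by the shell command python3 -m jog 'ROWS' [FORCE]. ROWS is text: rows parted by semicolons, each of 7 numbers parted by spaces: the turn, a rotation vector about the world's x, y, z in units of 5 degrees (1.0 is 5 degrees), then the shift along the world's x, y, z in units of 25 mm (1.0 is 25 mm), then the opening, from 0 (shut) to 1 (fully open). A call has 1 to 5 rows; each row is the pose to reach, as a shift and turn from the pose commanded when the call began; what a row does not reach only later rows make up. A row lasts 1/8 s, in which the tool goes at most 62.5 mm and 10.7 degrees, less where a joint would pass 70% of its speed; a pose out of reach is approached as far as the arm can. A call with a gripper value outside its range is refused whole. The fingers move at their own pace and stop on an object; FORCE is the grip in N (left out, the last holds). Time passes only in rows, so rows that repeat a pose let the fingers close. It gives the time, the measured TCP pose, the force and the opening at its end, in the units of the state.
- env.state(): the state, without advancing time (a new reading comes with each control period).
- grab_frame(name): name is "side" or "top" or "wrist"; returns the picture (480x640x3 uint8, red, green, blue); there is no depth.
- camera_params(name): a dict with "K" (3x3 intrinsics, pixels), "dist" ([k1, k2, p1, p2, k3] as OpenCV has them; the pictures are not rectified), "rvec" (rotation vector, rad) and "tvec" (3), from world to camera coordinates, as OpenCV has them. Camera axes: x right, y down, z forward; pixel columns grow to the right and rows downward; lengths in mm; the calibration is good to about 2 mm. A picture is of the moment at which its call begins: read the wrist's pose just before it. camera_params takes no time and is no camera call; for the wrist camera it gives the pose at the moment of the call.
- env.job_done(): hands the job in, once; it reports no verdict.
Trained networks look in the newest picture that a camera, given by its name, has taken for a name from the list of things; names that differ only in an ending like _2 or _b are one class to them, and where a whole thing is asked for, a point or a joint stands for the part that bears it (a point fixed in the world has none). Each returns a list of dicts, best first, with "conf" (0 to 1); they miss things now and then, are a little off and sometimes report something else, mostly with a low value. They report only what shows in the picture. A call takes as long as a camera call.
- spotter.look_for(query, camera): "box" ([left, top, width, height] in pixels, round what is visible of it).
- spotter.trace(query, camera): "region" (480x640 bool, what is visible of it) and "box" ([left, top, width, height] in pixels, round what is visible of it).
The state is a dict: "time_s": time; "qpos": joint angles; "qvel": joint speeds; "effort": joint torques, N m; "ee_pos": TCP position; "ee_rot": TCP orientation; "force": force on the tool from outside, world axes, zero at the start; "torque": the same for the moment, N m; "gripper_width": finger opening in mm.
Only numpy, scipy, OpenCV 4.12 (cv2) and the standard library are available. Lean on these libraries where they do the work, as an engineer would, in place of code of your own. Each camera call takes 0.05 s, during which the arm holds its last target. There are 200 camera calls.

## Working session

There is one attempt and no reset: what is moved stays moved. The work goes in short steps, Python scripts to look and compute and a shell command to move; the robot and the scene stay as the last step left them, time stands still between calls to the robot, and variables do not carry over. Pictures are saved under pics/ and viewed, about 8 in all and at most 12, crops included, and the job is handed in when it is done.

```bash
mkdir -p pics
cat > h.py <<'E'
import numpy as np, cv2
from workcell import env, grab_frame, camera_params, spotter
def save(img,n): cv2.imwrite(f'pics/{n}.png',img[:,:,::-1])
def ray(p,cam):
    c=camera_params(cam); K=np.array(c['K'],float); d=np.array(c['dist'],float)
    R=cv2.Rodrigues(np.array(c['rvec'],float))[0]; t=np.array(c['tvec'],float).ravel()
    u=cv2.undistortPoints(np.array([[p]],float),K,d)[0,0]
    return -R.T@t, R.T@np.array([u[0],u[1],1])
def atz(p,z,cam):
    o,d=ray(p,cam); return o+d*(z-o[2])/d[2]
def proj(P,cam):
    c=camera_params(cam)
    return cv2.projectPoints(np.array(P,float).reshape(-1,1,3),np.array(c['rvec'],float),np.array(c['tvec'],float),np.array(c['K'],float),np.array(c['dist'],float))[0].reshape(-1,2)
E
python3 - <<'E'
from h import *
for n in('top','side'):
    save(grab_frame(n),n+'1'); c=camera_params(n); print(n,ray((320,240),n))
    for q in('gauge','hub_a','release','tray','shaft_1','stopper','vial_amber','beaker_small','petri','marker_r'):
        print(q,[(np.round(r['box']).tolist(),round(r['conf'],2)) for r in spotter.look_for(q,n)[:5]])
E
```

```text
top (array([ 362.19254216,  152.58251696, 1239.10310634]), array([ 0.1107853 , -0.02073575, -0.99374717]))
gauge [([147.0, 192.0, 86.0, 71.0], 0.7)]
hub_a [([366.0, 247.0, 27.0, 16.0], 0.84), ([282.0, 268.0, 22.0, 23.0], 0.71), ([441.0, 243.0, 27.0, 16.0], 0.67)]
release [([203.0, 222.0, 23.0, 19.0], 0.49)]
tray [([180.0, 213.0, 29.0, 22.0], 0.72)]
shaft_1 [([202.0, 200.0, 15.0, 20.0], 0.68), ([180.0, 203.0, 14.0, 18.0], 0.67), ([157.0, 213.0, 14.0, 16.0], 0.45)]
stopper [([324.0, 271.0, 16.0, 18.0], 0.5)]
vial_amber [([355.0, 200.0, 24.0, 23.0], 0.74), ([373.0, 274.0, 12.0, 9.0], 0.64), ([441.0, 242.0, 28.0, 19.0], 0.41)]
beaker_small [([354.0, 197.0, 24.0, 26.0], 0.85)]
petri [([239.0, 275.0, 26.0, 22.0], 0.57)]
marker_r [([437.0, 284.0, 45.0, 5.0], 0.7)]
side (array([ -71.78376696, 1089.03651272,  779.42054984]), array([ 0.42545217, -0.72896195, -0.53638687]))
gauge [([154.0, 290.0, 109.0, 99.0], 0.69)]
hub_a [([383.0, 186.0, 23.0, 23.0], 0.91), ([327.0, 273.0, 24.0, 29.0], 0.64), ([353.0, 216.0, 22.0, 30.0], 0.62)]
release [([221.0, 308.0, 35.0, 29.0], 0.59)]
tray [([188.0, 326.0, 36.0, 32.0], 0.67)]
shaft_1 [([163.0, 334.0, 30.0, 31.0], 0.72), ([199.0, 299.0, 17.0, 24.0], 0.69), ([181.0, 317.0, 24.0, 28.0], 0.61)]
stopper [([193.0, 328.0, 28.0, 28.0], 0.59), ([355.0, 256.0, 17.0, 22.0], 0.49)]
vial_amber [([380.0, 225.0, 12.0, 25.0], 0.65), ([163.0, 338.0, 29.0, 27.0], 0.46)]
beaker_small [([311.0, 209.0, 11.0, 13.0], 0.77)]
petri [([310.0, 314.0, 30.0, 24.0], 0.72)]
marker_r [([385.0, 186.0, 20.0, 21.0], 0.73), ([420.0, 199.0, 16.0, 19.0], 0.67)]
```

Run:
```python
import cv2,numpy as np
t=cv2.imread('pics/top1.png'); s=cv2.imread('pics/side1.png')
a=cv2.resize(t[150:330,120:520],None,fx=2,fy=2,interpolation=cv2.INTER_CUBIC)
cv2.imwrite('pics/a.png',a)
b=cv2.resize(s[160:410,130:470],None,fx=2.3,fy=2.3,interpolation=cv2.INTER_CUBIC)
cv2.imwrite('pics/b.png',b)
```

```text
(no output)
```

View pics/a.png

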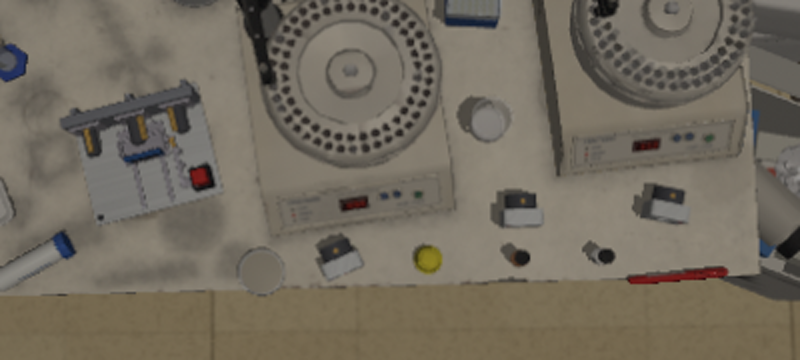

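View pics/b.png

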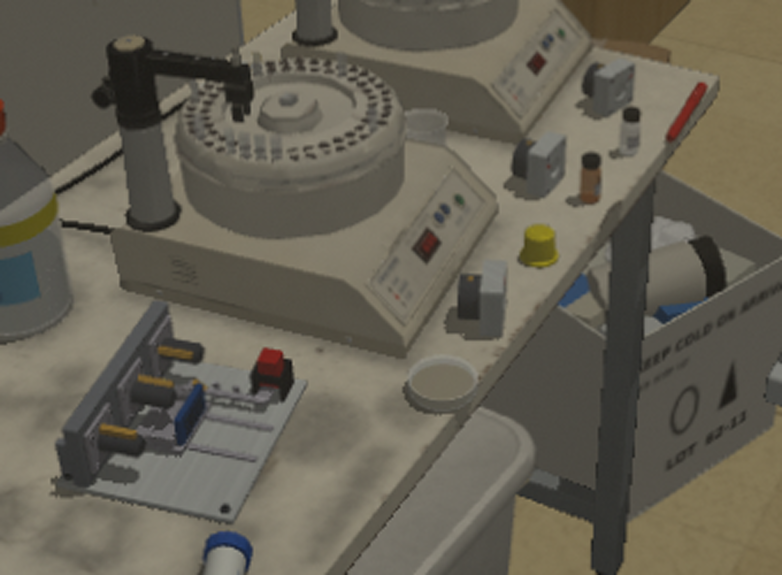

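Top view (image up = +x, left = +y): gauge at the left, turned about 14°, release near its right corner. The hubs are at crop (340,257), (520,208), (663,203), flanges towards the robot. The keys still need a closer look.

Run:
```python
from h import *
f=lambda x,y:(x/2+120,y/2+150)
for n,p,z in [('baseNL',f(99,222),6),('baseNR',f(222,190),6),('bulkL',f(62,124),66),('bulkR',f(196,86),66),('rel',f(201,177),44),
 ('hub1fl near L',f(328,277),50),('hub1 near R',f(361,265),50),('hub1 mid',f(341,263),50),('hub2 fL',f(502,224),50),('hub2 fR',f(542,223),50),('hub3 fL',f(646,213),50),('hub3fR',f(687,219),50),
 ('stopper',f(428,258),30),('amber',f(521,257),51),('clear',f(605,255),51),('petri',f(261,270),14),('fc1 L',f(278,236),40),('fc1R',f(452,208),40)]:
    print(n,np.round(atz(p,z,'top')[:2]))
```

```text
baseNL [450. 513.]
baseNR [489. 355.]
bulkL [567. 544.]
bulkR [613. 378.]
rel [502. 375.]
hub1fl near L [377. 217.]
hub1 near R [391. 177.]
hub1 mid [393. 201.]
hub2 fL [439.   3.]
hub2 fR [439. -46.]
hub3 fL [ 450. -176.]
hub3fR [ 442. -227.]
stopper [399.  94.]
amber [398. -19.]
clear [ 399. -123.]
petri [387. 304.]
fc1 L [428. 280.]
fc1R [460.  63.]
```

Run:
```python
from h import *
s=env.state(); print(s['ee_pos'],s['ee_rot'],s['gripper_width'],env.hold_point_z)
o,d=ray((320,240),'wrist'); print(o,d, camera_params('wrist')['K'])
from scipy.spatial.transform import Rotation as R
T=R.from_euler('xyz',s['ee_rot'],degrees=True); print(T.inv().apply(o-s['ee_pos']),T.inv().apply(d)); print(T.as_matrix().round(2))
```

```text
[ 191.64354416 -542.13683466  213.98224644] [ 1.79993531e+02 -1.41904868e-03  1.94676291e+01] 91.27030537897659 -18.8
[ 264.39820524 -517.98809003  383.47512266] [-0.2428676  -0.09763184 -0.965291  ] [[379.58711172   0.         316.33315395]
 [  0.         379.58711172 245.50106374]
 [  0.           0.           1.        ]]
[  76.64762451    1.49823144 -169.49080986] [-0.26154492  0.01099972  0.96528577]
[[ 0.94  0.33  0.  ]
 [ 0.33 -0.94 -0.  ]
 [ 0.    0.   -1.  ]]
```

```bash
python3 -m jog '0 0 2 0.5 1.2 0 1;0 0 4 1 2.4 0 1;0 0 6 1.5 3.6 0 1;0 0 8 2 4.8 0 1;0 0 10 2.5 6 0 1' 15
python3 -m jog '0 0 2 0.5 1.2 0 1;0 0 4 1 2.4 0 1;0 0 6 1.5 3.6 0 1;0 0 8 2 4.8 0 1;0 0 10 2.5 6 0 1'
python3 -m jog '0 0 2 0.5 1 -0.4 1;0 0 4 1 2 -0.8 1;0 0 6 1.5 3 -1.2 1;0 0 8 2 4 -1.6 1;0 0 10 2.9 5.3 -2 1'
python3 -m jog '0 0 2 0 0 0 1;0 0 2.1 0 0 0 1'
python3 -m jog '0 -2 0 0 0 0 1;0 -4 0 0 0 0 1;0 -6 0 0 0 0 1;0 -6 0 0 0 0 1;0 -6 0 0 0 0 1'
python3 - <<'E'
from h import *
save(grab_frame('wrist'),'w1'); s=env.state();print(s['ee_pos'],s['ee_rot'],s['time_s'])
for q in('hub_a','vial_amber'):
  print(q,[(np.round(r['box']).tolist(),round(r['conf'],2)) for r in spotter.look_for(q,'wrist')[:5]])
E
```

```text
time_s: 1.72
ee_pos: [254.5, -391.2, 214.1]
ee_rot: [180.0, 0.0, 69.8]
force: [0.9, 0.5, -0.6]
gripper_width: 91.4
time_s: 2.35
ee_pos: [317.0, -241.1, 214.2]
ee_rot: [180.0, 0.0, 119.8]
force: [1.5, -0.2, 0.8]
gripper_width: 91.1
time_s: 2.98
ee_pos: [389.4, -109.0, 163.9]
ee_rot: [-180.0, 0.0, 169.7]
force: [0.5, -1.2, -0.3]
gripper_width: 91.4
time_s: 3.22
ee_pos: [389.3, -109.3, 164.0]
ee_rot: [180.0, -0.0, 179.9]
force: [-1.5, -0.2, -0.3]
gripper_width: 90.8
time_s: 3.85
ee_pos: [388.3, -110.0, 164.0]
ee_rot: [179.9, 30.0, 179.7]
force: [0.4, -0.4, -0.2]
gripper_width: 91.4
[ 389.10552353 -110.19193779  164.43259454] [179.95146349  30.02523723 179.79845584] 3.9
hub_a [([171.0, 182.0, 73.0, 72.0], 0.9), ([386.0, 181.0, 69.0, 67.0], 0.75)]
vial_amber [([412.0, 129.0, 40.0, 59.0], 0.87)]
```

View pics/w1.png

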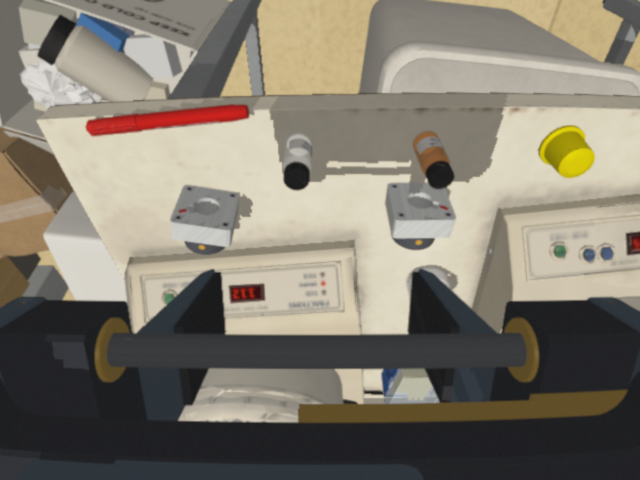

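The picture is upside down (near at the top, left = −y). Hub3 is at about (205,215) and hub2 at (420,210). I'll turn and enlarge those crops.

Run:
```python
import cv2,numpy as np
w=cv2.imread('pics/w1.png')[::-1,::-1]
c=[w[480-265:480-170,640-x-100:640-x] for x in(160,370)]
cv2.imwrite('pics/c.png',cv2.resize(np.hstack(c[::-1]),None,fx=4,fy=4,interpolation=cv2.INTER_CUBIC))
```

```text
(no output)
```

View pics/c.png

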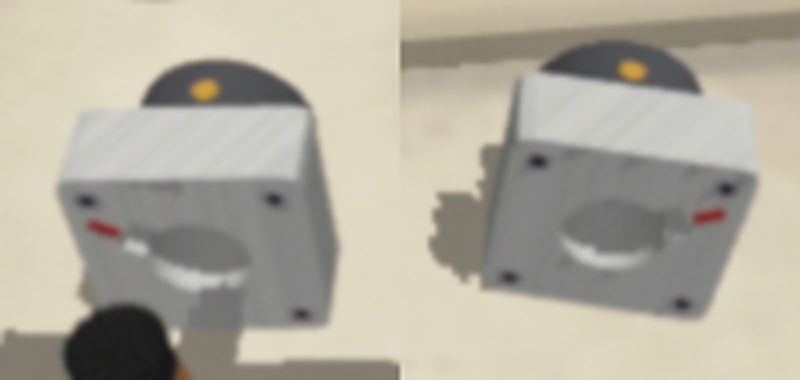

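Hub2 is 10 o'clock and hub3 is 2 o'clock, so hub1 should be 12 o'clock. Now the gauge.

```bash
python3 -m jog '0 0 0 0 2.3 0.1 1;0 0 0 0 4.6 0.2 1;0 0 0 0 6.9 0.3 1;0 0 0 0 9.2 0.4 1;0 0 0 0 11.5 0.4 1'
python3 -m jog '0 0 0.6 0.7 2 0 1;0 0 1.2 1.4 4 0 1;0 0 1.8 2.1 6 0 1;0 0 2.4 2.8 8 0 1;0 0 2.9 3.5 10.3 0 1'
python3 -m jog '0 0 0 0 0 0 1;0 0 0 0 0 0 1'
python3 - <<'E'
from h import *
w=grab_frame('wrist');s=env.state();print(s['ee_pos'],s['ee_rot'],s['time_s'])
save(w[::-1,::-1],'w2')
for q in('gauge','release','tray','shaft_1'):
  print(q,[(np.round(r['box']).tolist(),round(r['conf'],2)) for r in spotter.look_for(q,'wrist')[:5]])
E
```

```text
time_s: 4.62
ee_pos: [389.1, 69.5, 168.1]
ee_rot: [-179.9, 29.3, 180.0]
force: [0.7, -0.5, 0.2]
gripper_width: 91.3
time_s: 5.25
ee_pos: [476.5, 328.0, 167.4]
ee_rot: [-179.9, 29.2, -165.4]
force: [0.9, 0.1, 0.2]
gripper_width: 91.2
time_s: 5.5
ee_pos: [475.4, 325.4, 166.6]
ee_rot: [-179.8, 29.1, -165.5]
force: [-0.2, -1.1, 0.1]
gripper_width: 91.5
[475.21920859 324.77027506 166.76266182] [-179.85467032   29.0916358  -165.48893784] 5.55
gauge [([341.0, 153.0, 206.0, 158.0], 0.61)]
release [([364.0, 184.0, 45.0, 62.0], 0.85)]
tray [([388.0, 221.0, 82.0, 36.0], 0.79)]
shaft_1 [([403.0, 249.0, 48.0, 40.0], 0.86), ([349.0, 248.0, 48.0, 48.0], 0.57)]
```

View pics/w2.png

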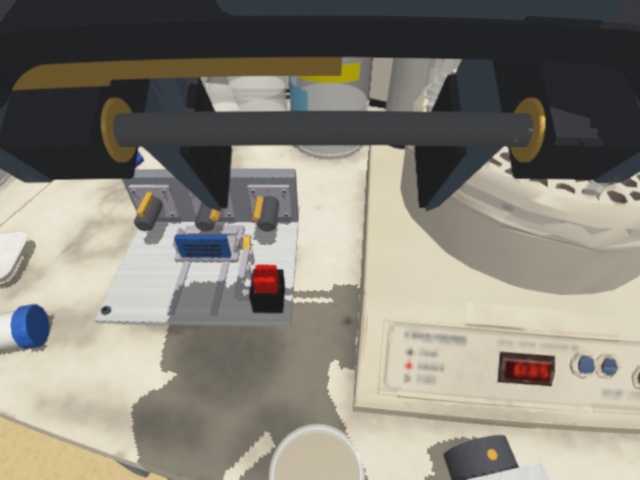

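Shafts are visible but the middle one is partly hidden by a finger. Move 100 mm left and zoom.

```bash
python3 -m jog '0 0 0 -0.4 2 0 1;0 0 0 -0.8 4 0 1;0 0 0 -0.8 4 0 1;0 0 0 -0.8 4 0 1'
python3 - <<'E'
from h import *
w=grab_frame('wrist');s=env.state();print(s['ee_pos'],s['ee_rot'],s['time_s'])
save(w,'w3raw');W=w[::-1,::-1]
save(cv2.resize(W[170:370,200:440],None,fx=3,fy=3,interpolation=cv2.INTER_CUBIC),'w3')
for q in('gauge','release','tray','shaft_1'):
  print(q,[(np.round(r['box']).tolist(),round(r['conf'],2)) for r in spotter.look_for(q,'wrist')[:5]])
E
```

```text
time_s: 6.25
ee_pos: [455.5, 424.4, 167.1]
ee_rot: [-179.8, 29.1, -165.5]
force: [-0.6, 0.4, 0.5]
gripper_width: 91.2
[455.69373672 423.95142507 167.13147444] [-179.85291205   29.13149846 -165.51651895] 6.3
gauge [([228.0, 148.0, 205.0, 163.0], 0.82)]
release [([237.0, 176.0, 53.0, 67.0], 0.92)]
tray []
shaft_1 [([306.0, 245.0, 45.0, 45.0], 0.95), ([365.0, 242.0, 41.0, 54.0], 0.7), ([246.0, 245.0, 44.0, 47.0], 0.6)]
```

View pics/w3.png

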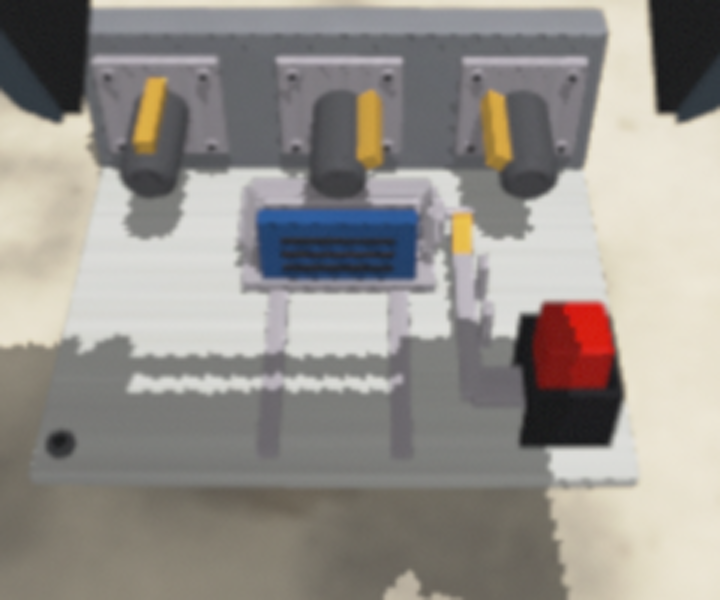

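Middle key is at 2 o'clock, left 12, right 10. So the hub to move is hub3 (hub_a), near (446,−202). Next, fit the gauge pose.

Run:
```python
from h import *
from scipy.optimize import least_squares
pts=[((33,472),(-75,84,6)),((634,474),(-75,-84,6)),((90,36),(45,84,66)),((603,36),(45,-84,66)),((258,224),(-9.5,24,38)),((418,224),(-9.5,-24,38)),
((277,62),(41,20,57)),((403,62),(41,-20,57)),((262,279),(-9.5,24,7)),((415,279),(-9.5,-24,7)),((94,62),(41,78,57)),((587,62),(41,-78,57))]
px=np.array([(639-(200+u/3),479-(170+v/3)) for (u,v),_ in pts]); P=np.array([p for _,p in pts],float)
def W(q):
    c,s=np.cos(q[2]),np.sin(q[2]); return np.c_[q[0]+c*P[:,0]-s*P[:,1],q[1]+s*P[:,0]+c*P[:,1],P[:,2]+q[3]]
r=least_squares(lambda q:(proj(W(q),'wrist')-px).ravel(),[536,450,.25,0],loss='soft_l1')
print(r.x,np.degrees(r.x[2]));print((proj(W(r.x),'wrist')-px).round(1).tolist())
q=r.x
# top check
f=lambda x,y:(x/2+120,y/2+150)
for n,l in [('release',(-52,-64,44)),('baseNL',(-75,84,6)),('push0',(-9.5,0,26)),('push60',(-69.5,0,26)),('nest60',(-41,0,12))]:
    c,s=np.cos(q[2]),np.sin(q[2]); w=np.array([q[0]+c*l[0]-s*l[1],q[1]+s*l[0]+c*l[1],l[2]]); t=proj(w,'top')[0]
    print(n,w.round(1),((t-[120,150])*2).round(), proj(w,'wrist').round())
R=[x for x in spotter.trace('release','wrist')]
print([(x['conf'],x['box']) for x in R])
```

```text
[ 5.42072928e+02  4.54118960e+02  2.48820495e-01 -5.76576103e+00] 14.256364231662495
[[-0.0, 1.3], [-0.6, 0.8], [5.4, 1.0], [-1.2, 0.3], [0.5, 1.2], [0.0, 1.0], [0.0, -0.6], [-0.0, -0.7], [-0.4, -2.9], [0.1, -3.2], [-0.4, -0.5], [0.5, -1.1]]
release [507.4 379.3  44. ] [198. 173.] [[247. 206.]]
baseNL [448.7 517.1   6. ] [ 96. 223.] [[429. 157.]]
push0 [532.9 451.8  26. ] [144. 155.] [[326. 231.]]
push60 [474.7 437.   26. ] [155. 201.] [[328. 175.]]
nest60 [502.3 444.   12. ] [152. 180.] [[327. 193.]]
[(0.87, [238.2, 178.6, 52.5, 60.5]), (0.32, [284.1, 211.9, 77.0, 36.5])]
```

Run:
```python
from h import *
from scipy.optimize import least_squares
pts=[((33,472),(-75,84,6)),((634,474),(-75,-84,6)),((603,36),(45,-84,66)),((258,224),(-9.5,24,38)),((418,224),(-9.5,-24,38)),
((277,62),(41,20,57)),((403,62),(41,-20,57)),((94,62),(41,78,57)),((587,62),(41,-78,57))]
px=np.array([(639-(200+u/3),479-(170+v/3)) for (u,v),_ in pts]); P=np.array([p for _,p in pts],float)
def W(q,z):
    c,s=np.cos(q[2]),np.sin(q[2]); return np.c_[q[0]+c*P[:,0]-s*P[:,1],q[1]+s*P[:,0]+c*P[:,1],P[:,2]+z]
for z in (0,-2,None):
    g=(lambda q:z if z is not None else q[3])
    r=least_squares(lambda q:(proj(W(q,g(q)),'wrist')-px).ravel(),[536,450,.25,0])
    q=r.x;c,s=np.cos(q[2]),np.sin(q[2]); l=(-52,-64)
    print(q,np.degrees(q[2]),r.cost,'rel',q[0]+c*l[0]-s*l[1],q[1]+s*l[0]+c*l[1]);print((proj(W(q,g(q)),'wrist')-px).round(1).tolist())
```

```text
[5.36847209e+02 4.53119447e+02 2.51091227e-01 0.00000000e+00] 14.386467597140769 19.80103592637981 rel 502.37934321391947 378.20638900563466
[[2.7, -0.9], [-2.9, -1.1], [-2.8, 1.9], [1.4, 1.3], [-0.3, 1.1], [0.9, 0.6], [-0.1, 0.5], [1.8, 0.6], [-0.9, 0.2]]
[5.38533722e+02 4.53557299e+02 2.51098320e-01 0.00000000e+00] 14.386873994614193 9.771165601279154 rel 504.0663871001764 378.64399668209296
[[1.8, -0.3], [-2.1, -0.5], [-2.1, 1.3], [1.1, 1.1], [-0.2, 0.9], [0.7, 0.1], [0.0, -0.0], [1.2, 0.1], [-0.3, -0.3]]
[ 5.41169566e+02  4.54241738e+02  2.51103922e-01 -5.11364073e+00] 14.387194921222456 4.006738182495049 rel 506.7026509560787 379.32824297999696
[[0.3, 0.6], [-0.9, 0.4], [-1.2, 0.4], [0.7, 0.9], [0.0, 0.8], [0.3, -0.7], [0.1, -0.8], [0.1, -0.7], [0.5, -1.1]]
```

```bash
python3 -m jog '-0.48 1.88 0 0.65 -0.6 -0.5 0;-0.96 3.76 0 1.3 -1.2 -1.5 0;-1.44 5.64 0 1.93 -1.84 -2.5 0;-1.44 5.64 0 1.93 -1.84 -3.5 0;-1.44 5.64 0 1.93 -1.84 -4.1 0' 15
python3 -m jog '0 0 0 0 0 0 0;0 0 0 0 0 0 0;0 0 0 0 0 0 0'
python3 - <<'E'
from h import *
w=grab_frame('wrist');s=env.state();print(s['ee_pos'],s['ee_rot'],s['force'])
save(w[::-1,::-1],'w4')
R=spotter.look_for('release','wrist');print(R[:2])
for p in [(504,378,44)]: print(proj(p,'wrist'),proj(s['ee_pos'],'wrist'))
E
```

```text
time_s: 7.18
ee_pos: [504.2, 378.4, 63.1]
ee_rot: [-180.0, -0.0, -165.6]
force: [0.4, -0.9, -1.2]
gripper_width: 44.1
time_s: 7.55
ee_pos: [504.1, 380.2, 66.3]
ee_rot: [179.9, 0.2, -165.5]
force: [-0.2, 0.6, 0.4]
gripper_width: 14.1
[504.14257631 380.1497192   66.17302568] [ 179.94271919    0.19536188 -165.462636  ] [-0.18131277  0.84803195 -0.45984838]
[{'box': [304.3, 260.9, 61.2, 38.0], 'conf': 0.86}]
[[315.77828381 287.10258963]] [[319.90937862 305.80434772]]
```

View pics/w4.png

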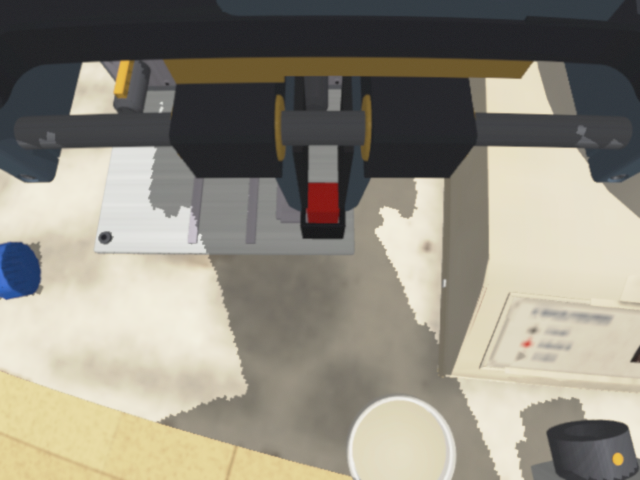

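```bash
python3 -m jog '0 0 0 0 0 -0.4 0;0 0 0 0 0 -0.8 0;0 0 0 0 0 -1.0 0;0 0 0 0 0 -1.13 0;0 0 0 0 0 -1.13 0'
python3 - <<'E'
from h import *
g=grab_frame('side');print([r for r in spotter.look_for('tray','side')[:2]])
grab_frame('top');print([r for r in spotter.look_for('tray','top')[:2]])
E
```

```text
time_s: 8.28
ee_pos: [503.7, 379.3, 37.2]
ee_rot: [-180.0, 0.0, -165.5]
force: [-1.9, -1.8, 5.1]
gripper_width: 0.4
[{'box': [212.6, 330.1, 40.2, 31.6], 'conf': 0.91}]
[{'box': [187.8, 242.3, 17.6, 6.0], 'conf': 0.45}]
```

Tray popped (it moved in the side view, press force 5 N). Lift and go to hub_a.

```bash
python3 -m jog '0 0 0 0 0 1.5 0;0 0 0 0 0 3.5 0;0 0 -0.8 -1 -0.8 5.4 0.5;0 0 -1.6 -2 -2 5.5 1;0 0 -2.4 -3.4 -3.5 5.5 1'
python3 -m jog '0 0 -0.6 -0.2 -1.8 0 1;0 0 -1.2 -0.5 -3.8 0 1;0 0 -1.8 -0.8 -5.8 0 1;0 0 -2.3 -1.1 -7.8 0 1;0 0 -2.3 -1.1 -9.8 0 1'
python3 -m jog '0 0 0 0 -2 0 1;0 0 0 0 -4 0 1;0 0 0 0 -6 0 1;0 0 0 0 -8 0 1;0 0 0 0 -9.8 0 1'
python3 -m jog '0 0 0 0 0 0 1;0 0 0 0 0 0 1'
```

```text
time_s: 9.1
ee_pos: [419.0, 291.7, 174.6]
ee_rot: [179.9, 0.2, -177.6]
force: [-0.7, -0.5, -0.2]
gripper_width: 27.7
time_s: 9.72
ee_pos: [390.9, 45.6, 174.1]
ee_rot: [180.0, 0.1, 171.0]
force: [0.7, 0.3, 0.5]
gripper_width: 77.7
time_s: 10.35
ee_pos: [391.3, -199.8, 174.0]
ee_rot: [180.0, 0.1, 170.9]
force: [0.6, 0.7, -0.8]
gripper_width: 91.2
time_s: 10.6
ee_pos: [391.2, -197.5, 173.8]
ee_rot: [179.9, 0.0, 171.0]
force: [0.2, 0.8, -0.1]
gripper_width: 91.4
```

Run:
```python
from h import *
w=grab_frame('wrist');s=env.state();print(s['ee_pos'],s['ee_rot'])
save(w,'w5raw');W=w[::-1,::-1]
R=spotter.look_for('hub_a','wrist');print(R[:2])
b=R[0]['box'];cx,cy=639-b[0]-b[2]/2,479-b[1]-b[3]/2
x0,y0=int(max(0,cx-80)),int(max(0,cy-60));print(x0,y0)
save(cv2.resize(W[y0:y0+120,x0:x0+160],None,fx=5,fy=5,interpolation=cv2.INTER_CUBIC),'w5')
```

```text
[ 391.23062524 -197.11399774  173.88069102] [1.79950616e+02 3.37179764e-02 1.71024169e+02]
[{'box': [480.8, 238.4, 76.3, 61.8], 'conf': 0.66}, {'box': [287.2, 274.1, 64.4, 60.9], 'conf': 0.61}]
40 149
```

View pics/w5.png

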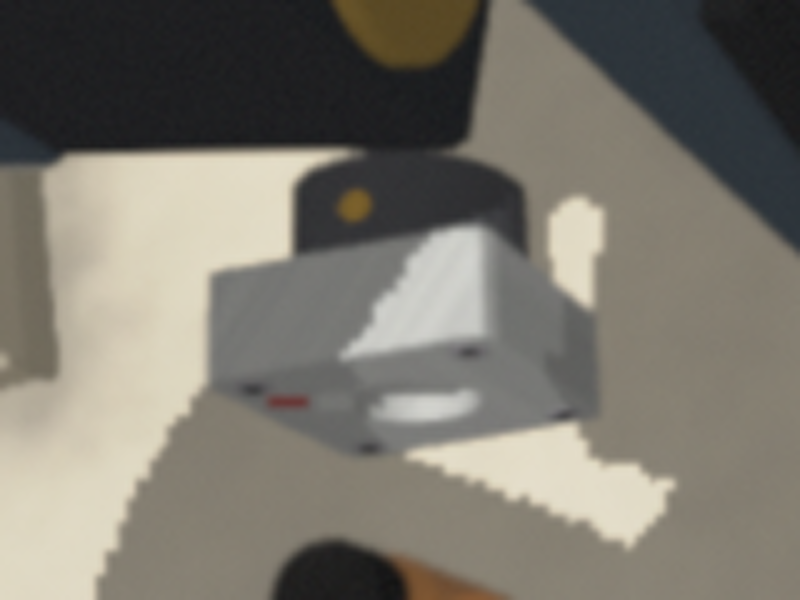

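That crop is hub_b (keyway 10 o'clock); hub_a is the other box.

Run:
```python
import cv2
W=cv2.imread('pics/w5raw.png')[::-1,::-1]
x0,y0=250,125
cv2.imwrite('pics/w5b.png',cv2.resize(W[y0:y0+100,x0:x0+130],None,fx=6,fy=6,interpolation=cv2.INTER_CUBIC))
```

```text
(no output)
```

View pics/w5b.png

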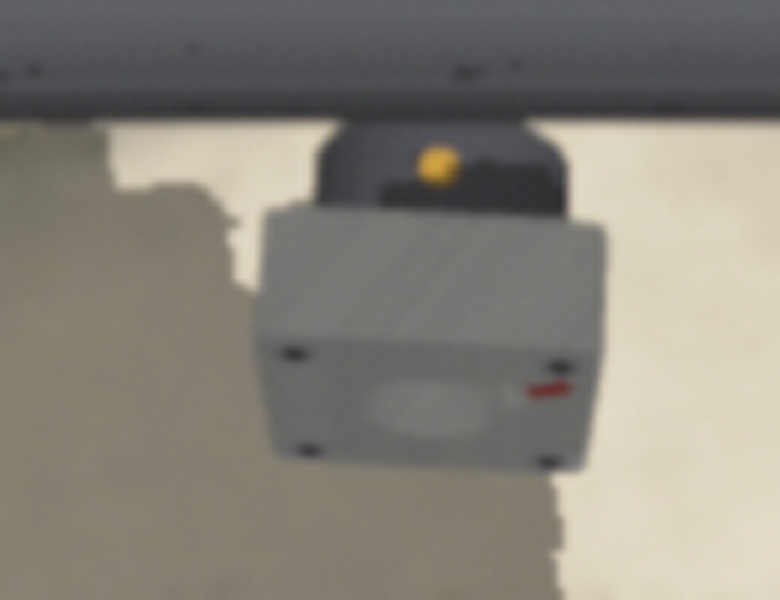

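hub_a, red line at 2 o'clock. Flange corners are clear; fitting its pose.

Run:
```python
from h import *
from scipy.optimize import least_squares
pts=[((256,338),(-20,25,50)),((602,352),(-20,-25,50)),((265,206),(0,25,50)),((606,227),(0,-25,50)),((277,460),(-20,25,0)),((585,472),(-20,-25,0))]
px=np.array([(639-(250+u/6),479-(125+v/6)) for (u,v),_ in pts]); P=np.array([p for _,p in pts],float)
def W(q):
    c,s=np.cos(q[2]),np.sin(q[2]); return np.c_[q[0]+c*P[:,0]-s*P[:,1],q[1]+s*P[:,0]+c*P[:,1],P[:,2]]
r=least_squares(lambda q:(proj(W(q),'wrist')-px).ravel(),[460,-200,-.15]);q=r.x
print(q[:2],np.degrees(q[2]),r.cost,(proj(W(q),'wrist')-px).round(1).tolist())
g=q[:2]-10*np.array([np.cos(q[2]),np.sin(q[2])]);s=env.state()
print('grip',g,'delta units',(g-s['ee_pos'][:2])/25,s['ee_pos'])
```

```text
[ 460.80186005 -209.73175586] -11.711000209395166 2.5507344717818192 [[0.9, 0.4], [-1.0, 0.0], [0.7, -0.1], [-1.0, 0.8], [0.4, -0.4], [-0.1, -0.8]]
grip [ 451.01002146 -207.70200293] delta units [ 2.38606259 -0.43070373] [ 391.35845672 -196.9344097   173.9828148 ]
```

```bash
python3 -m jog '0 0 -0.3 1.2 -0.2 -1 1;0 0 -0.54 2.39 -0.43 -2 1;0 0 -0.54 2.39 -0.43 -3.5 1;0 0 -0.54 2.39 -0.43 -3.9 1;0 0 -0.54 2.39 -0.43 -3.9 1'
python3 -m jog '0 0 0 0 0 0 1;0 0 0 0 0 0 1'
python3 - <<'E'
from h import *
s=env.state();g=np.array([451,-207.6]);print((g-s['ee_pos'][:2])/25,s['ee_pos'],s['ee_rot'])
w=grab_frame('wrist');save(w,'w6raw')
R=spotter.trace('hub_a','wrist')
for x in R[:3]:print(x['box'],x['conf'])
c,sn=np.cos(-.2044),np.sin(-.2044)
P=[(460.8+c*a-sn*b,-209.7+sn*a+c*b,z) for a,b,z in[(-20,25,50),(-20,-25,50),(-20,25,0),(-20,-25,0),(0,25,50),(0,-25,50)]]
p=proj(P,'wrist');print(p.round(0).tolist())
I=w.copy()
for a in p: cv2.circle(I,tuple(int(round(v)) for v in a),2,(0,255,0),1)
save(cv2.resize(I[::-1,::-1][100:400,170:470],None,fx=2,fy=2),'w6')
E
```

```text
time_s: 11.32
ee_pos: [451.1, -208.0, 76.7]
ee_rot: [180.0, 0.0, 168.4]
force: [-0.1, 0.2, 0.1]
gripper_width: 91.4
time_s: 11.58
ee_pos: [451.9, -209.0, 77.9]
ee_rot: [-180.0, 0.2, 168.3]
force: [0.2, 0.6, 0.0]
gripper_width: 91.2
[-0.036402    0.05633845] [ 451.91005009 -209.00846126   77.9050037 ] [-179.97558234    0.22005005  168.29778634]
[549.0, 172.7, 89.9, 84.6] 0.85
[277.6, 238.4, 89.2, 85.0] 0.57
[[368.0, 264.0], [276.0, 264.0], [358.0, 240.0], [284.0, 240.0], [366.0, 298.0], [277.0, 298.0]]
```

View pics/w6.png

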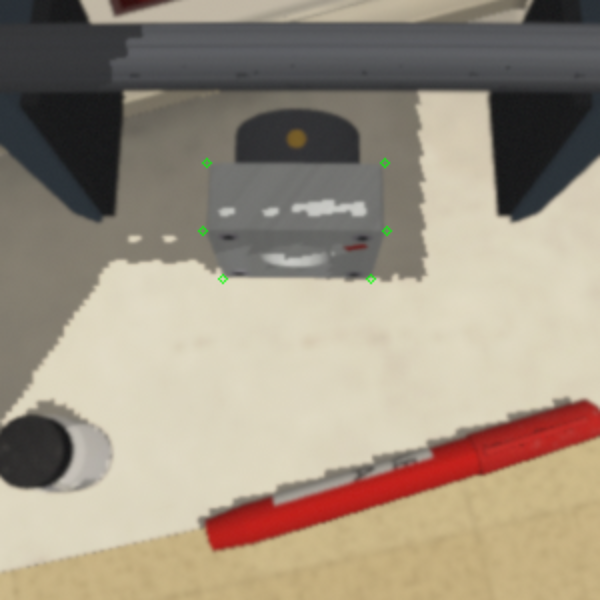

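Fit and alignment are good. Descend and grip.

```bash
python3 -m jog '0 0 0 0 0 -1 1;0 0 0 0 0 -2 1;0 0 0 0 0 -2.24 1;0 0 0 0 0 -2.24 0.6;0 0 0 0 0 -2.24 0.4' 30
python3 -m jog '0 0 0 0 0 0 0.3;0 0 0 0 0 0 0.3;0 0 0 0 0 0 0.3;0 0 0 0 0 0 0.3'
```

```text
time_s: 12.3
ee_pos: [452.0, -209.1, 21.6]
ee_rot: [-180.0, 0.2, 168.3]
force: [0.7, -0.0, 1.1]
gripper_width: 73.6
time_s: 12.8
ee_pos: [451.5, -208.3, 21.1]
ee_rot: [180.0, 0.1, 168.3]
force: [0.0, 4.1, 5.8]
gripper_width: 50.1
```

```bash
python3 -m jog '0 0 0 0 0 0.5 0.3;0 0 0 0 0 1.8 0.3;0 0 0 0 0 3.6 0.3;0 0 0 0 0 5.4 0.3;0 0 0 -0.3 0.5 7.2 0.3'
python3 -m jog '0 0 0.4 -0.3 1.5 0 0.3;0 0 1 -0.5 3.3 0 0.3;0 0 1.6 -0.5 5.1 0 0.3;0 0 2.2 -0.5 6.9 0 0.3;0 0 2.8 -0.5 8.7 0 0.3'
python3 -m jog '0 0 0.5 0 1.8 0 0.3;0 0 1 0 3.6 0 0.3;0 0 1.6 0 5.4 0 0.3;0 0 2.2 0 7.2 0 0.3;0 0 2.4 0 9 0 0.3'
python3 -m jog '0 0 0 0 1.8 0 0.3;0 0 0 0 3.6 0 0.3;0 0 0 0 5.4 0 0.3;0 0 0 0 7 0 0.3;0 0 0 0 7.1 0 0.3'
python3 -m jog '0 0 0 0 0 0 0.3;0 0 0 0 0 0 0.3'
```

```text
time_s: 13.42
ee_pos: [443.7, -196.9, 202.3]
ee_rot: [-179.9, 0.1, 168.3]
force: [0.3, 0.3, -1.9]
gripper_width: 49.6
time_s: 14.05
ee_pos: [430.9, 22.2, 201.0]
ee_rot: [-180.0, 0.1, -177.6]
force: [1.2, -0.9, -3.3]
gripper_width: 50.0
time_s: 14.68
ee_pos: [431.1, 247.2, 200.8]
ee_rot: [-180.0, 0.1, -165.6]
force: [1.1, -0.2, -1.3]
gripper_width: 49.9
time_s: 15.3
ee_pos: [431.1, 425.7, 200.1]
ee_rot: [-180.0, 0.1, -165.6]
force: [0.2, -1.1, -1.9]
gripper_width: 49.6
time_s: 15.55
ee_pos: [431.3, 422.5, 200.7]
ee_rot: [-180.0, 0.1, -165.8]
force: [-0.3, -1.4, -2.4]
gripper_width: 49.4
```

Run:
```python
from h import *
w=grab_frame('wrist');s=env.state();print(s['ee_pos'],s['ee_rot'])
save(w,'w7raw');W=w[::-1,::-1]
for q in('gauge','tray','release'):
  print(q,[(np.round(r['box']).tolist(),round(r['conf'],2)) for r in spotter.look_for(q,'wrist')[:3]])
print((639,479)-proj([(x,y,z) for x,y,z in[(499,443,12),(474,437,38),(539,453,6)]],'wrist'))
save(cv2.resize(W[130:380,200:450],None,fx=2.4,fy=2.4,interpolation=cv2.INTER_CUBIC),'w7')
```

```text
[431.43937586 422.55767843 200.85056934] [-1.79986448e+02  7.15633807e-02 -1.65771009e+02]
gauge [([239.0, 254.0, 169.0, 150.0], 0.81)]
tray [([293.0, 261.0, 60.0, 10.0], 0.56)]
release [([359.0, 367.0, 20.0, 20.0], 0.31)]
[[318.33363079 189.51724716]
 [317.55517454 204.32196618]
 [318.72505493 155.78393186]]
```

View pics/w7.png

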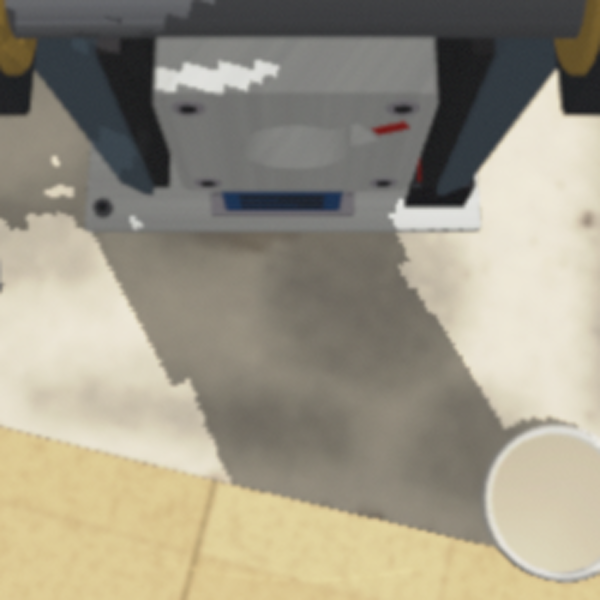

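Run:
```python
from h import *
f=lambda u,v:(639-(200+u/2.4),479-(130+v/2.4))
A=atz(f(88,231),0,'wrist');B=atz(f(481,231),0,'wrist')
print(A,B,np.linalg.norm(A-B),np.degrees(np.arctan2(B[0]-A[0],A[1]-B[1])))
for n,p,z in [('blueL',f(223,209),7),('blueR',f(343,210),7),('tL',f(211,216),7),('tR',f(354,216),7)]: print(n,atz(p,z,'wrist'))
y=np.radians(14.39);X=np.array([np.cos(y),np.sin(y)]);m=(A+B)[:2]/2; print('centre',m+75*X)
# sharpen: intensity profile along raw image columns near base front edge
W=cv2.imread('pics/w7raw.png',0)[::-1,::-1]
for c in (245,250,390): print(c,W[215:236,c].tolist())
for r in (222,): print(W[r,228:246].tolist(),W[r,394:410].tolist())
b=cv2.imread('pics/w7raw.png')[::-1,::-1].astype(int)
print([ (b[r,320].tolist()) for r in range(206,230)])
print('row213',(b[213,284:350,0]-b[213,284:350,2]).tolist())
```

```text
[444.01263411 515.28033971   0.        ] [485.56181038 352.86031933   0.        ] 167.6502223934476 14.349288579951088
blueL [465.66112174 460.90162412   7.        ]
blueR [477.72825962 411.93825574   7.        ]
tL [461.43480368 464.95016428   7.        ]
tR [476.29621495 406.84995716   7.        ]
centre [537.43421356 452.70939205]
245 [64, 58, 59, 68, 88, 110, 121, 123, 124, 123, 118, 118, 126, 129, 128, 128, 128, 127, 128, 129, 129]
250 [128, 129, 129, 129, 127, 125, 124, 122, 124, 122, 119, 118, 125, 128, 128, 128, 129, 129, 131, 130, 132]
390 [71, 147, 210, 223, 223, 222, 221, 221, 219, 211, 179, 176, 211, 218, 216, 215, 213, 211, 208, 208, 209]
[186, 187, 178, 153, 126, 116, 115, 117, 122, 124, 123, 123, 123, 123, 123, 122, 123, 123] [221, 221, 222, 221, 221, 219, 218, 224, 227, 227, 227, 227, 228, 229, 229, 229]
[[111, 114, 114], [111, 113, 113], [109, 109, 108], [102, 95, 91], [83, 65, 54], [60, 42, 31], [45, 37, 31], [48, 37, 31], [48, 37, 30], [59, 43, 32], [57, 41, 34], [83, 67, 61], [105, 97, 99], [108, 104, 108], [117, 117, 119], [124, 125, 126], [125, 127, 126], [124, 127, 126], [124, 127, 126], [119, 122, 121], [106, 112, 114], [93, 103, 108], [89, 101, 108], [93, 105, 111]]
row213 [-2, -2, -2, -1, 1, 2, 2, 3, 7, 25, 46, 52, 53, 53, 52, 45, 36, 29, 26, 27, 27, 25, 26, 27, 28, 27, 28, 29, 28, 28, 26, 26, 21, 19, 18, 20, 17, 18, 18, 17, 17, 19, 17, 15, 17, 18, 17, 17, 18, 19, 28, 44, 50, 52, 52, 52, 50, 34, 14, 5, 2, 1, 1, -1, -2, -2]
```

Base width comes out at 167.65 (must be 168), yaw 14.35°, centre (537.4,452.7), which agrees with the earlier fit. Now check where the held hub sits relative to the tool in the same picture.

Run:
```python
from h import *
f=lambda u,v:(639-(200+u/2.4),479-(130+v/2.4))
s=env.state();T=s['ee_pos'];yw=np.radians(s['ee_rot'][2]+180);X=np.array([np.cos(yw),np.sin(yw)]);Y=np.array([-X[1],X[0]])
print(T,np.degrees(yw))
for p,h in [((153,93),50),((437,93),50),((172,187),0),((421,188),0)]:
    w=atz(f(*p),T[2]-21.1+h,'wrist');d=(w-T)[:2];print(p,d@X,d@Y)
y=np.radians(14.37);X=np.array([np.cos(y),np.sin(y)]);n=np.array([537.7,452.8])-41*X;t=n-9.5*X
print('nest',n,'tcp',t,'units',(t-T[:2])/25)
```

```text
[431.48518167 423.04550011 200.8973447 ] 14.24304960565479
(153, 93) -11.358598249413292 22.308129101725875
(437, 93) -11.260428280952251 -25.7884043098075
(172, 187) -10.196520130375497 25.51886155764036
(421, 188) -10.324479550429663 -29.798008576275492
nest [497.98275708 442.62450913] tcp [488.77998128 440.26677344] units [2.29179198 0.68885093]
```

Run:
```python
from h import *
f=lambda u,v:(639-(200+u/2.4),479-(130+v/2.4))
s=env.state();T=s['ee_pos'];yw=np.radians(s['ee_rot'][2]+180);X=np.array([np.cos(yw),np.sin(yw)]);Y=np.array([-X[1],X[0]])
W=cv2.imread('pics/w7raw.png',0)[::-1,::-1]
# hole centroids
c=[]
for u,v in [(189,108),(402,108),(208,183),(383,183)]:
    x,y=int(200+u/2.4),int(130+v/2.4);r=W[y-4:y+5,x-7:x+8].astype(float);m=np.clip(np.median(r)-15-r,0,None)
    gy,gx=np.mgrid[y-4:y+5,x-7:x+8];c.append(((m*gx).sum()/m.sum(),(m*gy).sum()/m.sum()))
print(np.round(c,1).tolist())
h=np.array(c)
from scipy.optimize import least_squares
px=np.array([639,479])-h
def res(q):
    P=[(*(T[:2]+X*q[0]+Y*(q[1]+a*q[3])+0*X),T[2]+q[2]+b*q[3]) for a,b in[(1,1),(-1,1),(1,-1),(-1,-1)]]
    return (proj(P,'wrist')-px).ravel()
for fix in (None,):
    r=least_squares(res,[-10.6,0,4,20]);print(r.x,r.fun.round(1))
r=least_squares(lambda q:res([q[0],q[1],3.9,20]),[-10.6,0]);print(r.x,r.fun.round(1))
# same for hub in w5b (standing): hole half spacing check
print(W[165:222:6,262:300].tolist()[3:6])
```

```text
[[277.8, 175.2], [367.4, 175.1], [286.6, 206.3], [359.2, 206.0]]
[ 149.86073499   -1.84560038 -390.40609499   63.77126645] [-0.3  0.  -0.1 -0.2  0.4  0.3  0.  -0.1]
[-11.44943196  -1.69551221] [ 2.8  1.  -3.2  0.8  2.4 -0.6 -2.  -1.1]
[[31, 27, 31, 33, 55, 89, 108, 112, 112, 111, 112, 114, 115, 115, 115, 114, 116, 115, 115, 116, 117, 118, 116, 116, 115, 114, 114, 115, 114, 114, 113, 112, 112, 112, 112, 113, 113, 114], [31, 31, 29, 29, 32, 32, 47, 78, 102, 111, 112, 112, 113, 114, 116, 116, 115, 115, 115, 115, 116, 116, 116, 116, 116, 117, 115, 115, 116, 115, 113, 113, 112, 112, 111, 112, 113, 112], [31, 31, 31, 30, 30, 28, 30, 31, 58, 100, 112, 112, 111, 111, 113, 115, 115, 116, 117, 116, 115, 116, 116, 116, 117, 116, 116, 114, 114, 115, 114, 114, 113, 112, 112, 113, 113, 113]]
```

The hub appears −1.8 mm off laterally but sits centred between the fingers, so this is camera bias. I'll hover just above the tray and compare hub and tray at the same depth, which cancels the bias.

```bash
python3 -m jog '0 0 0 1 0.3 -1 0.3;0 0 0 2 0.6 -2.4 0.3;0 0 0 2.27 0.77 -4 0.3;0 0 0 2.27 0.77 -5.2 0.3;0 0 0 2.27 0.77 -5.4 0.3'
python3 -m jog '0 0 0 0 0 0 0.3;0 0 0 0 0 0 0.3'
python3 - <<'E'
from h import *
s=env.state();T=s['ee_pos'];print(T,s['ee_rot'],s['force'])
w=grab_frame('wrist');W=w[::-1,::-1];save(w,'w8raw')
b=W.astype(int);bl=((b[...,2]-b[...,0])>22)&(b[...,2]>40)
bl[:,:200]=0;bl[:,450:]=0;bl[:150]=0
for r in range(185,300,3):
    x=np.where(bl[r])[0]
    if len(x)>8: print(r,x.min(),x.max(),len(x),(x.min()+x.max())/2)
E
```

```text
time_s: 16.38
ee_pos: [487.0, 441.6, 63.2]
ee_rot: [-179.9, -0.2, -165.7]
force: [-0.9, -0.0, -1.8]
gripper_width: 50.0
time_s: 16.62
ee_pos: [488.9, 443.8, 67.6]
ee_rot: [179.9, 0.3, -165.7]
force: [0.5, 0.8, -1.2]
gripper_width: 49.9
[488.88021597 443.78485431  67.59737985] [ 179.89673321    0.25224482 -165.70367498] [ 0.54491645  0.7545092  -1.18590634]
224 283 367 85 325.0
227 282 368 87 325.0
230 282 367 86 324.5
233 284 366 83 325.0
236 285 365 23 325.0
239 286 364 22 325.0
242 287 362 22 324.5
```

Run:
```python
from h import *
s=env.state();T=s['ee_pos'];yw=np.radians(s['ee_rot'][2]+180);X=np.array([np.cos(yw),np.sin(yw)]);Y=np.array([-X[1],X[0]])
w=cv2.imread('pics/w8raw.png');W=w[::-1,::-1];G=cv2.cvtColor(W,cv2.COLOR_BGR2GRAY)
c=[]
for x,y in [(278,175),(367,175),(287,206),(359,206)]:
    r=G[y-4:y+5,x-7:x+8].astype(float);m=np.clip(np.median(r)-15-r,0,None)
    gy,gx=np.mgrid[y-4:y+5,x-7:x+8];c.append(((m*gx).sum()/m.sum(),(m*gy).sum()/m.sum()))
print(np.round(c,1).tolist())
for cc in (290,325,360):print(cc,[W[r,cc].tolist() for r in range(205,252)] if cc==290 else '')
def rel(u,v,z):
    d=(atz((639-u,479-v),z,'wrist')-T)[:2];return (d@X).round(2),(d@Y).round(2)
for r in (222,224,226,228,230): print(r,rel(325,r,38))
print('hub bottom holes mid',rel(322.9,206.2,T[2]-21.1+5),'top',rel(322.6,175.2,T[2]-21.1+45))
cv2.imwrite('pics/w8.png',cv2.resize(W[150:300,230:420],None,fx=4,fy=4,interpolation=cv2.INTER_CUBIC))
```

```text
[[277.9, 175.3], [367.5, 175.1], [286.2, 206.1], [359.2, 206.1]]
290 [[105, 102, 104], [97, 93, 95], [102, 100, 102], [113, 114, 114], [117, 116, 118], [116, 113, 116], [116, 112, 115], [117, 113, 116], [116, 111, 115], [118, 113, 117], [119, 114, 117], [119, 114, 117], [119, 114, 118], [118, 113, 117], [115, 110, 114], [116, 110, 113], [112, 104, 105], [100, 81, 73], [95, 63, 42], [96, 60, 34], [96, 59, 33], [97, 61, 34], [97, 61, 35], [97, 61, 35], [96, 60, 34], [95, 60, 34], [92, 58, 33], [86, 54, 31], [86, 54, 33], [85, 54, 33], [85, 54, 33], [86, 55, 34], [85, 54, 32], [85, 53, 31], [85, 53, 31], [87, 55, 33], [86, 54, 33], [88, 58, 39], [98, 79, 71], [110, 102, 103], [108, 104, 106], [110, 107, 110], [125, 126, 127], [130, 132, 132], [128, 130, 130], [126, 129, 128], [127, 129, 128]]
325 
360 
222 (np.float64(-15.28), np.float64(-2.92))
224 (np.float64(-16.43), np.float64(-2.92))
226 (np.float64(-17.58), np.float64(-2.92))
228 (np.float64(-18.73), np.float64(-2.92))
230 (np.float64(-19.87), np.float64(-2.92))
hub bottom holes mid (np.float64(-10.99), np.float64(-1.76)) top (np.float64(-11.99), np.float64(-1.64))
```

View pics/w8.png

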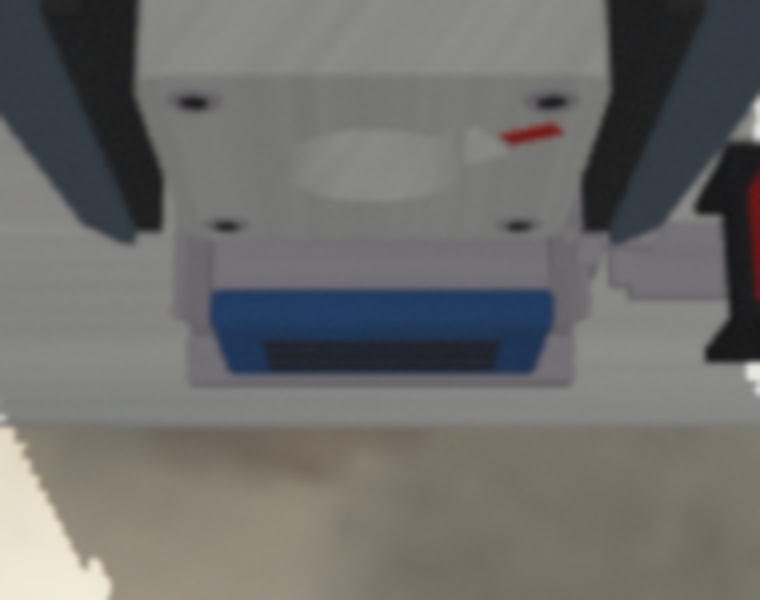

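The view into the tray is clear: plate centre at column 324.9, hub centre at 322.8, plate outer top edge at row about 231. The hub needs about −1.5 mm along x_g and −1.1 mm along y_g. Correct and lower to just above the walls.

```bash
python3 -m jog '0 0 0 -0.05 -0.06 0 0.3;0 0 0 -0.05 -0.06 -0.3 0.3;0 0 0 -0.05 -0.06 -0.6 0.3;0 0 0 -0.05 -0.06 -0.8 0.3;0 0 0 -0.05 -0.06 -0.8 0.3'
python3 -m jog '0 0 0 0 0 0 0.3;0 0 0 0 0 0 0.3;0 0 0 0 0 0 0.3'
cat > chk.py <<'E'
from h import *
s=env.state();T=s['ee_pos'];yw=np.radians(s['ee_rot'][2]+180);X=np.array([np.cos(yw),np.sin(yw)]);Y=np.array([-X[1],X[0]])
print(T,s['ee_rot'],s['force'])
w=grab_frame('wrist');W=w[::-1,::-1];save(w,'last')
b=W.astype(int);bl=((b[...,2]-b[...,0])>22)&(b[...,2]>40)
bl[:,:230]=0;bl[:,420:]=0;bl[:150]=0
def rel(u,v,z):
    d=(atz((639-u,479-v),z,'wrist')-T)[:2];return (d@X).round(2),(d@Y).round(2)
rows=[r for r in range(150,300) if bl[r].sum()>60]
print('blue top row',rows[0])
x=np.where(bl[rows[0]+3])[0];m=(x.min()+x.max())/2;print(x.min(),x.max(),m)
print('blue col',b[rows[0]-3:rows[0]+22,285,2].tolist())
for k in range(0,18,2): print(rows[0]+k,rel(m,rows[0]+k,38))
E
python3 chk.py
```

```text
time_s: 17.3
ee_pos: [486.4, 441.2, 44.7]
ee_rot: [-180.0, -0.0, -165.7]
force: [0.2, -0.2, -2.5]
gripper_width: 50.1
time_s: 17.68
ee_pos: [486.9, 441.6, 45.9]
ee_rot: [180.0, 0.1, -165.7]
force: [1.0, 0.0, -2.2]
gripper_width: 49.7
[486.91071629 441.6217346   45.85503098] [ 1.79975564e+02  9.86508092e-02 -1.65702636e+02] [ 0.99266347  0.01819713 -2.17939896]
blue top row 204
275 369 322.0
blue col [118, 118, 114, 101, 95, 96, 96, 96, 97, 98, 97, 98, 95, 91, 86, 85, 86, 85, 85, 86, 85, 85, 84, 86, 87]
204 (np.float64(-12.95), np.float64(-1.33))
206 (np.float64(-14.0), np.float64(-1.33))
208 (np.float64(-15.06), np.float64(-1.33))
210 (np.float64(-16.11), np.float64(-1.33))
212 (np.float64(-17.15), np.float64(-1.34))
214 (np.float64(-18.2), np.float64(-1.34))
216 (np.float64(-19.24), np.float64(-1.34))
218 (np.float64(-20.27), np.float64(-1.34))
220 (np.float64(-21.31), np.float64(-1.35))
```

```bash
python3 -m jog '0 0 0 0.023 0.022 0 0.3;0 0 0 0.023 0.022 -0.15 0.3;0 0 0 0.023 0.022 -0.3 0.3;0 0 0 0.023 0.022 -0.42 0.3;0 0 0 0.023 0.022 -0.5 0.3'
python3 -m jog '0 0 0 0 0 0 0.3;0 0 0 0 0 0 0.3;0 0 0 0 0 0 0.3'
python3 chk.py | head -4
```

```text
time_s: 18.35
ee_pos: [487.3, 442.0, 33.0]
ee_rot: [-180.0, 0.1, -165.7]
force: [-3.0, -2.1, 8.0]
gripper_width: 50.1
time_s: 18.73
ee_pos: [487.4, 442.2, 33.1]
ee_rot: [180.0, 0.1, -165.7]
force: [0.3, 1.0, -1.1]
gripper_width: 50.0
[487.4293119  442.17804474  33.11620551] [ 1.79978953e+02  8.64074824e-02 -1.65702645e+02] [ 0.27637099  1.0146922  -1.14949876]
blue top row 196
272 373 322.5
blue col [119, 119, 113, 98, 96, 96, 96, 96, 96, 97, 97, 96, 96, 93, 88, 85, 85, 84, 85, 84, 84, 86, 84, 85, 85]
```

Seated (z as predicted). Open only to about 60 mm, because the release is beside the finger, then lift.

```bash
python3 -m jog '0 0 0 0 0 0 0.66;0 0 0 0 0 0 0.66;0 0 0 0 0 0 0.66;0 0 0 0 0 0 0.66'
python3 -m jog '0 0 0 0 0 0.3 0.66;0 0 0 0 0 0.8 0.66;0 0 0 0 0 1.6 0.66;0 0 0 -0.6 -0.15 2.6 0.66;0 0 0 -1.2 -0.3 3.4 0.66'
python3 - <<'E'
from h import *
s=env.state();print(s['ee_pos'],s['ee_rot'])
w=grab_frame('wrist');save(w,'w9raw');W=w[::-1,::-1]
print([(r['box'],r['conf']) for r in spotter.look_for('hub_a','wrist')[:3]])
b=W.astype(int);bl=((b[...,2]-b[...,0])>22)&(b[...,2]>40);bl[:,:230]=0;bl[:,420:]=0;bl[:150]=0
for r in range(150,300):
    x=np.where(bl[r])[0]
    if len(x)>40: print(r,x.min(),x.max());break
c=np.array([537.7,452.8]);y=np.radians(14.37);X=np.array([np.cos(y),np.sin(y)]);Y=np.array([-X[1],X[0]])
n=c-41*X
P=[(*(n+X*a+Y*e),12+z) for a,e,z in[(-20,25,50),(-20,-25,50),(0,25,50),(0,-25,50)]]
print(np.round((639,479)-proj(P,'wrist')).tolist())
G=cv2.cvtColor(W,cv2.COLOR_RGB2GRAY);print(W[140:240:2,300].tolist())
E
```

```text
time_s: 19.27
ee_pos: [487.4, 442.1, 33.2]
ee_rot: [180.0, 0.1, -165.7]
force: [0.9, 0.1, 1.0]
gripper_width: 60.0
time_s: 19.9
ee_pos: [457.2, 434.7, 120.1]
ee_rot: [179.9, 0.2, -165.7]
force: [-1.4, 0.2, 0.0]
gripper_width: 60.2
[457.23701037 434.74807775 120.08896361] [ 1.79935804e+02  1.66690193e-01 -1.65714793e+02]
[([0.3, 47.6, 68.1, 80.5], 0.86), ([280.4, 276.2, 74.8, 58.5], 0.56)]
201 291 355
[[287.0, 183.0], [363.0, 183.0], [288.0, 155.0], [362.0, 155.0]]
[[61, 62, 63], [59, 60, 62], [56, 58, 59], [55, 56, 58], [56, 57, 59], [56, 55, 58], [56, 56, 58], [56, 57, 59], [96, 95, 95], [134, 134, 132], [136, 137, 134], [137, 136, 134], [136, 137, 134], [135, 136, 132], [134, 135, 131], [135, 136, 133], [137, 138, 135], [138, 139, 136], [139, 139, 136], [138, 139, 136], [138, 138, 136], [138, 137, 135], [127, 128, 126], [119, 119, 117], [116, 116, 115], [119, 119, 118], [119, 119, 118], [120, 120, 118], [120, 120, 118], [121, 121, 118], [110, 112, 114], [37, 60, 97], [33, 61, 97], [34, 61, 98], [33, 56, 90], [32, 52, 82], [33, 46, 67], [30, 48, 74], [31, 51, 80], [39, 57, 85], [103, 102, 110], [118, 115, 116], [130, 130, 128], [130, 130, 128], [130, 129, 127], [117, 116, 113], [111, 103, 91], [112, 103, 92], [111, 103, 90], [116, 108, 95]]
```

Hub stands behind the plate as predicted (flange top rows 157–184 vs 155–183). Move in front of the plate with fingers shut.

```bash
python3 -m jog '0 0 0 -0.58 -0.16 0 0;0 0 0 -0.58 -0.16 -0.6 0;0 0 0 -0.58 -0.16 -1.4 0;0 0 0 -0.58 -0.16 -2.4 0;0 0 0 -0.58 -0.16 -3.4 0'
python3 -m jog '0 0 0 0 0 -0.4 0;0 0 0 0 0 -0.6 0;0 0 0 0 0 -0.6 0;0 0 0 0 0 -0.6 0'
```

```text
time_s: 20.62
ee_pos: [442.3, 429.9, 30.3]
ee_rot: [-179.9, -0.0, -165.7]
force: [-0.2, 0.3, -0.1]
gripper_width: 13.1
time_s: 21.12
ee_pos: [443.3, 431.0, 18.9]
ee_rot: [179.9, 0.2, -165.7]
force: [0.9, 0.1, 0.0]
gripper_width: 0.6
```

```bash
python3 -m jog '0 0 0 0.23 0.059 0 0;0 0 0 0.47 0.119 0 0;0 0 0 0.78 0.198 0 0;0 0 0 1.09 0.277 0 0;0 0 0 1.4 0.356 0 0'
python3 -m jog '0 0 0 0.16 0.04 0 0;0 0 0 0.31 0.079 0 0;0 0 0 0.47 0.119 0 0;0 0 0 0.62 0.158 0 0;0 0 0 0.78 0.198 0 0'
```

```text
time_s: 21.75
ee_pos: [477.8, 439.5, 18.2]
ee_rot: [180.0, 0.0, -165.7]
force: [-5.5, -0.2, 4.7]
gripper_width: 0.1
time_s: 22.38
ee_pos: [497.4, 444.4, 18.1]
ee_rot: [180.0, 0.0, -165.7]
force: [-5.0, -0.6, 3.7]
gripper_width: 0.4
```

```bash
python3 -m jog '0 0 0 0.12 0.03 0 0;0 0 0 0.23 0.059 0 0;0 0 0 0.35 0.089 0 0;0 0 0 0.47 0.119 0 0;0 0 0 0.54 0.138 0 0'
python3 - <<'E'
from h import *
grab_frame('side');print([(r['box'],r['conf']) for r in spotter.look_for('tray','side')[:2]],env.state()['ee_pos'],env.state()['force'])
E
```

```text
time_s: 23.0
ee_pos: [511.0, 447.9, 18.0]
ee_rot: [180.0, 0.1, -165.7]
force: [-2.8, 0.6, 1.2]
gripper_width: 0.1
[([187.6, 339.8, 31.5, 18.4], 0.48)] [511.68891833 448.06593702  17.96751437] [-2.57796431 -0.0503304   0.91478601]
```

```bash
python3 -m jog '0 0 0 0.04 0.01 0 0;0 0 0 0.04 0.01 0 0'
python3 -m jog '0 0 0 0.04 0.01 0 0;0 0 0 0.04 0.01 0 0'
python3 -m jog '0 0 0 0.04 0.01 0 0;0 0 0 0.04 0.01 0 0'
```

```text
time_s: 23.35
ee_pos: [511.8, 448.1, 18.0]
ee_rot: [180.0, 0.1, -165.7]
force: [-4.1, 0.2, 2.3]
gripper_width: 0.5
time_s: 23.6
ee_pos: [512.5, 448.3, 18.0]
ee_rot: [180.0, 0.0, -165.7]
force: [-4.5, 1.1, 2.8]
gripper_width: 0.6
time_s: 23.85
ee_pos: [513.6, 448.6, 18.0]
ee_rot: [180.0, 0.0, -165.7]
force: [-4.9, -1.3, 1.8]
gripper_width: 0.5
```

```bash
for i in 1 2 3; do python3 -m jog '0 0 0 0.04 0.01 0 0;0 0 0 0.04 0.01 0 0' | sed -n '2p;4p'; done
python3 - <<'E'
from h import *
grab_frame('side');print([(r['box'],r['conf']) for q in('tray','hub_a','release') for r in spotter.look_for(q,'side')[:2]])
E
```

```text
ee_pos: [514.2, 448.7, 18.1]
force: [-5.6, -0.3, 2.3]
ee_pos: [514.7, 448.8, 18.1]
force: [-6.6, -0.6, 3.6]
ee_pos: [514.9, 448.9, 18.1]
force: [-9.5, -1.1, 5.8]
[([395.5, 205.0, 11.1, 20.2], 0.71), ([188.5, 343.6, 26.2, 14.6], 0.63), ([350.4, 215.4, 25.0, 32.0], 0.92), ([182.2, 336.9, 23.7, 11.6], 0.66), ([229.7, 308.3, 23.7, 27.4], 0.63)]
```

Stop reached about 2.8 mm past home. Back off and check that it stays.

```bash
python3 -m jog '0 0 0 -0.1 -0.025 0 0;0 0 0 -0.3 -0.075 0 0;0 0 0 -0.9 -0.22 0 0;0 0 0 -1.8 -0.45 0.5 0;0 0 0 -3 -0.75 2 0'
python3 -m jog '0 0 0 -0.3 -0.1 1.5 0;0 0 0 -0.5 -0.2 3 0;0 0 0 -0.5 -0.2 3 0;0 0 0 -0.5 -0.2 3 0'
python3 - <<'E'
from h import *
s=env.state();print(s['ee_pos'],s['force'])
w=grab_frame('wrist');save(w,'w10raw');W=w[::-1,::-1]
b=W.astype(int);bl=((b[...,2]-b[...,0])>22)&(b[...,2]>40);bl[:,:250]=0;bl[:,400:]=0;bl[:100]=0
for r in range(100,330):
    x=np.where(bl[r])[0]
    if len(x)>35: print(r,x.min(),x.max());break
c=np.array([537.2,453.3]);y=np.radians(14.37);X=np.array([np.cos(y),np.sin(y)])
for j in (0,5,20,60): print(j,((639,479)-proj([(*(c+X*(-4-j)),38),(*(c+X*(-9.5-j)),38)],'wrist')).round(1).tolist())
for q in('hub_a','tray','release'): print(q,[(np.round(r['box']).tolist(),round(r['conf'],2)) for r in spotter.look_for(q,'wrist')[:3]])
grab_frame('side');print([(q,np.round(r['box']).tolist(),r['conf']) for q in('tray','hub_a','release','stopper','vial_amber','marker_r','petri','beaker_small') for r in spotter.look_for(q,'side')[:3]])
grab_frame('top');print([(q,np.round(r['box']).tolist(),r['conf']) for q in('tray','hub_a','stopper','vial_amber','petri','marker_r','beaker_small') for r in spotter.look_for(q,'top')[:3]])
save(grab_frame('side'),'side9')
E
```

```text
time_s: 25.42
ee_pos: [440.6, 429.4, 66.7]
ee_rot: [-179.9, -0.1, -165.7]
force: [0.2, 0.6, 0.2]
gripper_width: 0.2
time_s: 25.92
ee_pos: [429.0, 425.2, 142.5]
ee_rot: [-180.0, 0.1, -165.7]
force: [-0.5, -0.6, -0.0]
gripper_width: 0.1
[429.04860422 425.19535772 142.48373002] [-0.4685662  -0.60526369 -0.00608915]
0 [[319.9, 108.1], [319.8, 113.8]]
5 [[319.8, 113.3], [319.8, 119.0]]
20 [[319.8, 129.1], [319.8, 135.0]]
60 [[319.7, 173.8], [319.6, 180.3]]
hub_a [([1.0, 100.0, 90.0, 69.0], 0.95), ([317.0, 365.0, 3.0, 38.0], 0.5), ([144.0, 104.0, 84.0, 79.0], 0.18)]
tray []
release [([1.0, 101.0, 91.0, 68.0], 0.67), ([264.0, 300.0, 10.0, 5.0], 0.59)]
[('tray', [187.0, 328.0, 36.0, 28.0], 0.57), ('hub_a', [352.0, 216.0, 25.0, 33.0], 0.87), ('hub_a', [329.0, 273.0, 21.0, 34.0], 0.75), ('hub_a', [185.0, 315.0, 29.0, 31.0], 0.66), ('release', [219.0, 311.0, 34.0, 25.0], 0.64), ('stopper', [356.0, 256.0, 20.0, 23.0], 0.84), ('vial_amber', [382.0, 227.0, 11.0, 23.0], 0.55), ('marker_r', [221.0, 311.0, 34.0, 27.0], 0.55), ('petri', [309.0, 310.0, 34.0, 30.0], 0.69), ('beaker_small', [311.0, 208.0, 12.0, 15.0], 0.77)]
[('tray', [181.0, 213.0, 27.0, 22.0], 0.64), ('hub_a', [371.0, 248.0, 20.0, 14.0], 0.68), ('hub_a', [280.0, 268.0, 24.0, 21.0], 0.68), ('hub_a', [178.0, 209.0, 26.0, 15.0], 0.52), ('stopper', [326.0, 271.0, 15.0, 18.0], 0.63), ('stopper', [416.0, 274.0, 12.0, 6.0], 0.56), ('vial_amber', [375.0, 273.0, 9.0, 12.0], 0.54), ('petri', [237.0, 276.0, 28.0, 22.0], 0.88), ('petri', [182.0, 210.0, 25.0, 22.0], 0.43), ('marker_r', [434.0, 285.0, 49.0, 5.0], 0.55), ('beaker_small', [354.0, 195.0, 24.0, 24.0], 0.95)]
```

Run:
```python
from h import *
a=cv2.imread('pics/side1.png')[280:390,150:265].astype(int);b=cv2.imread('pics/side9.png')[280:390,150:265].astype(int)
for n,I in(('before',a),('after',b)):
    bl=(I[...,0]-I[...,2]>25);rd=(I[...,2]-I[...,0]>70)&(I[...,2]-I[...,1]>70)
    f=lambda m:(np.argwhere(m).mean(0)[::-1].round(2),np.argwhere(m).min(0)[::-1],np.argwhere(m).max(0)[::-1],m.sum())
    print(n,'blue',f(bl),'red',f(rd))
c=np.array([537.2,453.3]);y=np.radians(14.37);X=np.array([np.cos(y),np.sin(y)]);Y=np.array([-X[1],X[0]])
n=c+19*X
print('flange top predicted',(proj([(*(n+X*p+Y*q),62) for p,q in((-20,25),(-20,-25),(0,-25),(0,25))],'side')-[150,280]).round(1).tolist())
g=cv2.cvtColor(b.astype(np.uint8),cv2.COLOR_BGR2GRAY);d=np.abs(a-b).sum(2)>60
m=cv2.morphologyEx(d.astype(np.uint8),cv2.MORPH_OPEN,np.ones((3,3)));p=np.argwhere(m);print('changed',p.min(0)[::-1],p.max(0)[::-1])
print(env.state()['force'],env.state()['time_s'])
```

```text
before blue (array([61.19, 55.33]), array([56, 47]), array([67, 63]), np.int64(54)) red (array([97.16, 34.41]), array([93, 32]), array([102,  37]), np.int64(44))
after blue (array([65.23, 48.77]), array([64, 47]), array([67, 51]), np.int64(13)) red (array([97.43, 33.69]), array([93, 32]), array([102,  36]), np.int64(35))
flange top predicted [[53.0, 51.6], [64.1, 34.4], [54.2, 32.7], [42.8, 49.7]]
changed [15  0] [114 109]
[ 0.29621266 -0.49831067  0.42289498] 27.025
```

```bash
python3 -m jog '0 0 0 -0.5 -2 1 0;0 0 0 -1 -4 2 0;0 0 0 -1 -6 3 0;0 0 0 -1 -8 3 0;0 0 0 -1 -8 3 0'
python3 -m jog '0 0 0 0 0 0 0;0 0 0 0 0 0 0'
python3 - <<'E'
from h import *
w=grab_frame('side');save(w,'side10')
R=[(q,np.round(r['box']).tolist(),round(r['conf'],2)) for q in('hub_a','tray') for r in spotter.look_for(q,'side')[:3]];print(R)
for n in('side1','side10'):
    I=cv2.imread(f'pics/{n}.png')[280:390,150:265].astype(int)
    bl=(I[...,0]-I[...,2]>18);rd=(I[...,2]-I[...,0]>70)&(I[...,2]-I[...,1]>70)
    f=lambda m:(np.argwhere(m).mean(0)[::-1].round(2).tolist(),np.argwhere(m).min(0)[::-1].tolist(),np.argwhere(m).max(0)[::-1].tolist(),int(m.sum()))
    print(n,'blue',f(bl),'red',f(rd))
t=spotter.trace('hub_a','side')
for x in t:
    b=x['box']
    if b[0]<260:
        m=np.argwhere(x['region'])[:,::-1].astype(np.float32);print(b,x['conf'],cv2.minAreaRect(m))
E
```

```text
time_s: 27.65
ee_pos: [404.0, 223.2, 218.8]
ee_rot: [-180.0, 0.1, -165.9]
force: [0.4, 0.6, -0.4]
gripper_width: 0.5
time_s: 27.9
ee_pos: [404.4, 226.6, 217.9]
ee_rot: [180.0, 0.1, -165.6]
force: [-0.4, 0.4, -0.2]
gripper_width: 0.5
[('hub_a', [354.0, 215.0, 23.0, 33.0], 0.78), ('hub_a', [329.0, 273.0, 24.0, 32.0], 0.74), ('hub_a', [184.0, 313.0, 32.0, 36.0], 0.69), ('tray', [188.0, 329.0, 40.0, 24.0], 0.55)]
side1 blue ([60.42, 59.47], [56, 47], [67, 72], 107) red ([97.16, 34.41], [93, 32], [102, 37], 44)<stdin>:7: RuntimeWarning: Mean of empty slice.
  ret = um.true_divide(
Traceback (most recent call last):
ValueError: zero-size array to reduction operation minimum which has no identity
```

Run:
```python
import cv2,numpy as np
for n in('side1','side9','side10'):
    I=cv2.imread(f'pics/{n}.png')[310:370,180:265].astype(float)+1
    for nm,m in (('blue',(I[...,0]/I[...,2]>1.5)&(I[...,0]>15)),('red',I[...,2]/I[...,0]>3)):
        m=cv2.morphologyEx(m.astype(np.uint8),cv2.MORPH_OPEN,np.ones((2,2)));p=np.argwhere(m)[:,::-1]
        print(n,nm,len(p),p.mean(0).round(1) if len(p) else '',p.min(0) if len(p) else '',p.max(0) if len(p) else '')
```

```text
side1 blue 102 [31.3 30.8] [27 19] [38 43]
side1 red 45 [68.1  5.6] [64  3] [72  8]
side9 blue 98 [31.5 30.7] [27 18] [38 43]
side9 red 38 [69.7  5.4] [65  3] [73 10]
side10 blue 105 [31.5 30.5] [27 18] [38 43]
side10 red 0
```

The blue plate is exactly where it was at the start (home, to within 0.3 px), and the release is up. Handing in.

```bash
python3 -c "
from workcell import env
print(env.job_done(), env.state()['time_s'])"
```

```text
the job is handed in; nothing more can be done
the job is handed in; nothing more can be done
```

The job is done and handed in at about 28 s of the 69 s allowed; it reports no verdict. The middle shaft's key is at 2 o'clock, which matches hub_a, the rightmost hub. I pressed the release, stood hub_a in the popped-out tray with its boss to the shaft, and pushed the tray to its stop, about 2.8 mm past home.

**Last checks:**
- **Tray:** the blue front plate is back at its starting position in the side view (within 0.3 px) and stayed there after I backed off.
- **Hub:** the network's box for it in the gauge agrees with the predicted place on the shaft. I did not measure its tilt or depth in the final pose.
- **Release:** it showed as up just after the push. In the last picture its red did not register, probably because of the arm's shadow, so I relied on the earlier one.
- **Other hubs and bystanders:** hub_b, hub_c, the stopper, amber vial, petri dish, marker and beaker were at their starting places in the top view, within detector noise. The clear vial had no clear box of its own, so I did not check it separately.

**Disagreements along the way:**
- The wrist camera showed a sideways bias of about 1.8 mm. I got round it by comparing hub and tray in the same picture, just above the nest.
- The push force I read peaked at 9.5 N, at the stop. I never saw a distinct snap, so the latch is inferred from the tray staying home.

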